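# Dip-gauge the bench polisher and hold the gauge up for reading

### The job

Roll the dip gauge along the bench until its grooved reading flat faces up, then pick it up and push it into the polisher's sloping dip tube until the collar stops on the tube's rim. Draw it right out again and finish while still holding it: level, reading flat up, still, with its tip over the middle of the square tile, a hand's breadth (10 to 20 cm) above the bench. Leave the other things on the bench where they are.

Things in the scene. Friction and masses are not known exactly. Their poses are not given: they have to be found in the camera images.
- gauge: Dip gauge, 158 mm long, 0.1 to 0.25 kg, one rigid piece lying on the bench, axis 14 mm up. Origin: on its axis, centre of the collar's stop face. x runs along the rod to the tip; y is the outward normal of the reading flat (level, sideways, at the start). Collar (x -6 to 0 mm) and aluminium grip (x -80 to -16 mm) are twelve-sided prisms 28 mm across flats, in line; thin rod between.
- gauge_tip (a point): end of the gauge's round nose (radius 4 mm), on its axis, x = 78 mm
- gauge_flat (a point): middle of the reading flat, x = 54 mm. The rod is round, 12 mm across, from x = 0 to 34 mm, then to 74 mm a blade 9 mm wide, 5 mm thick; its +y face, about on the rod's axis and crossed by five dark grooves, is the reading flat
- gauge_grip (a point): middle of the grip, on its axis, x = -48 mm. The gauge rolls on collar and grip in steps of 30 degrees (7.5 mm of travel each; a quarter turn 22.5 mm) and stays on the face where it stops: closed fingertips pressed lightly on top of the grip and drawn sideways roll it. With the flat up the grip has upright faces on both sides
- tube: The polisher's fixed steel dip tube, 32 mm outside, 92 mm long, sloping up out of its front. Origin: centre of the mouth, in the rim's plane, about 92 mm above the bench. x runs down the bore (direction of insertion), 34.4 degrees below level; z is square to it, upward. Bore 16 mm, clear for 92 mm; the mouth widens in steps to 23 mm over the first 8 mm.
- polisher: The fixed bench barrel polisher: grey housing 160 deep, 200 wide, 120 mm high with a black barrel lying on it, up to 208 mm high. Origin under the centre of the housing; its front, with the tube, faces its own -x. It does not move during the job; its place and yaw differ from start to start.
- tile: The square ceramic reading tile, 90 x 90 x 6 mm, fixed flat on the bench. Origin: centre of its underside, on the bench.
- jar: bystander: small amber glass jar with a lid, 44 mm across, 50 mm high; origin at its underside
- bottle: bystander: slim plastic bottle, 36 mm across, 110 mm high; origin at its underside
- driver: bystander: screwdriver lying on the bench, about 0.2 m long; origin at the middle of its length, roughly
- dish: bystander: shallow aluminium parts dish, 66 mm across, 15 mm high; origin at its underside
- loupe: bystander: black eye loupe, 34 mm across, 30 mm high; origin at its underside
- mandrel: bystander: tapered wooden ring mandrel standing upright, 40 mm across at the foot, 160 mm high; origin at its underside
- ring_blank: bystander: brass ring blank lying flat, 24 mm across, 6 mm high; origin at its underside
Not all that is in view belongs to the job. There is more than one size of the gauge; the job needs the smallest. Of the things shaped like the tile, the ceramic one is meant.

How it is judged (in metres and radians):
On the way, in this order (a step that is already met when the one before it is completed fails the run):
1. the gauge has been rolled over on the bench: it lies there with its reading flat facing up (within 17 degrees) (angle between gauge's own y axis and vertical below 0.3 rad and height (world z) of each of gauge, gauge_grip below 0.018 m and distance of gauge_grip from where it was at the start of the episode above 0.01 m), for 0.2 s.
2. the gauge is in the dip tube with its collar stopped on the rim (within 3 mm) (x of gauge in the frame of tube between -0.003 and 0.003 m and distance between gauge and tube below 0.007 m and angle between the x axis of gauge and the x axis of tube, either way round below 0.12 rad and contact force between gauge and tube above 0.3 N and x of gauge_tip in the frame of tube between 0.07 and 0.085 m), for 0.2 s.
3. the gauge is drawn right out: its tip is clear of the mouth (x of gauge_tip in the frame of tube below -0.01 m), for 0.1 s.
At the end, for the whole second after the job is handed in: Held by the fingers, touching neither polisher, tile nor bystanders: gauge level within 6.9 degrees, reading flat up within 20 degrees, tip within 50 mm horizontally of the tile's centre and 80 to 220 mm above the bench, under 30 mm/s and 0.2 rad/s (angle between gauge's own x axis and vertical between 1.451 and 1.691 rad and angle between gauge's own y axis and vertical below 0.35 rad and horizontal distance between gauge_tip and tile below 0.05 m and height (world z) of gauge_tip between 0.08 and 0.22 m and contact force between the fingers and gauge above 1 N and contact force between gauge and polisher below 0.1 N and contact force between gauge and tile below 0.1 N and linear speed of gauge below 0.03 m/s and angular speed of gauge below 0.2 rad/s and contact force between gauge and jar below 0.1 N and contact force between gauge and bottle below 0.1 N and contact force between gauge and driver below 0.1 N and contact force between gauge and dish below 0.1 N and contact force between gauge and loupe below 0.1 N and contact force between gauge and mandrel below 0.1 N and contact force between gauge and ring_blank below 0.1 N); the arm keeps its last pose, push and grip.
It fails at once if a bystander is moved more than 30 mm (distance of any of jar, bottle, driver, dish, loupe, mandrel, ring_blank from where it was at the start of the episode above 0.03 m).
It also fails if it takes over 70 s, if anything falls off the work surface, if the arm or the gripper's body presses on something with over 40 N, if the wrist force passes 120 N, or if a joint passes its speed limit or range.

### The arm

A 6-joint arm with a two-finger parallel gripper is mounted at the origin on the work surface. World frame = base frame: x ahead of the robot, y to its left, z up, the work surface at z = 0. Lengths are in mm, angles in rad, forces in N, time in s.
With the tool pointing down it reaches from about 350 to 975 mm from the base axis. Payload 7.1 kg.
Tool frame: the origin (TCP) lies midway between the tips of the shut fingers; the grasp point (between the pads) lies 19 mm behind it; z points along the fingers, y is the line along which they close (so a half turn about z gives the same grasp; the last joint's range is limited). The gripper opens to 88 mm and grips with 3 to 60 N. Pads are 20 mm wide; open, the fingers measure 115 mm over their backs; the gripper's body (75 mm by 178 mm) begins 61 mm behind the grasp point.
Start: joints at [-1.151, 0.423, 1.63, -0, 1.089, -0.019], TCP at [265.548, -565.764, 222.675] pointing down, gripper open.
Joint ranges: [-3, 3], [-0.9, 2.11], [0.09, 2.58], [-1.31, 4.45], [0.11, 2.69], [-2.54, 2.54]. Speed limits (rad/s): [2.39, 2.39, 3.01, 3.14, 3.14, 3.14].

### API

Orientations are given as a rotation vector (axis times angle).
In Python, from workcell import ctrl gives the robot as it stands. The module is installed in compiled form; this text tells all that it offers.
- The arm moves only by the tool servo_tool, never from a script. Its argument "increments" is a list of rows, each a list of 7 numbers: the shift along the world's x, y, z in cm, then the turn, a rotation vector about the world's x, y, z in degrees, then the opening, from -1 (shut) to 1 (fully open). A call has 1 to 20 rows; each row is the pose to reach, as a shift and turn from the pose commanded when the call began; what a row does not reach only later rows make up. A row lasts 1/12 s, in which the tool goes at most 41.7 mm and 7.16 degrees, less where a joint would pass 70% of its speed; a pose out of reach is approached as far as the arm can. A call with a gripper value outside its range is refused whole. The fingers move at their own pace and stop on an object; the grip force is fixed at half the most. Time passes only in rows, so rows that repeat a pose let the fingers close. It gives the time, the measured TCP pose, the force, the opening and the grip force at its end, in the units of the state.
- ctrl.get_obs(): the state, without advancing time (a new reading comes with each control period).
- ctrl.get_image(name): name is "side" or "top" or "wrist"; returns a dict with "image" (400x640x3 uint8, red, green, blue), "fx", "fy", "cx", "cy" (pixels), "extrinsics" (4x4, takes a point from camera to world coordinates); the wrist camera has in their place "tool_from_camera" (4x4, takes a point from camera to tool coordinates, whose origin is the TCP and whose axes are the flange's). Camera axes: x right, y up, looking along -z (the intrinsics and any distortion apply to the point x, -y, -z); pixel columns grow to the right and rows downward; lengths in mm; the calibration is good to about 2 mm. A picture is of the moment at which its call begins: read the wrist's pose just before it. There is no depth.
- ctrl.close_job(): hands the job in; it is judged then, once.
The state is a dict: "t": time; "qpos": joint angles; "qvel": joint speeds; "joint_torque": joint torques, N m; "ee_pos": TCP position; "orientation": TCP orientation; "ft_force": force on the tool from outside, world axes, zero at the start; "moment": the same for the moment, N m; "width": finger opening in mm; "grasp_force": force on a finger pad.
Only numpy, scipy, OpenCV 4.12 (cv2) and the standard library are available. Lean on these libraries where they do the work, as an engineer would, in place of code of your own. Each camera call takes 0.05 s, during which the arm holds its last target. There are 200 camera calls.

## Working session

There is one attempt and no reset: what is moved stays moved. The work goes in short steps, Python scripts to look and compute and a tool call to move; the robot and the scene stay as the last step left them, time stands still between calls to the robot, and variables do not carry over. Pictures are saved under pics/ and viewed, at most 10 in all, crops included, and the job is handed in when it is done.

Besides the shell and the picture viewer there is one more tool, called after ">>>" as name(argument=value, ...), one argument or row to a line, values as JSON. servo_tool: Moves the arm, as the interface text tells. Its arguments: {"type":"object","properties":{"increments":{"type":"array","items":{"type":"array","items":{"type":"number"}}}},"required":["increments"]}

```bash
mkdir -p pics
cat > h.py <<'E'
import numpy as np, cv2
from workcell import ctrl
from scipy.spatial.transform import Rotation as R
np.set_printoptions(precision=2,suppress=True)
def grab(n,f):
    o=ctrl.get_obs(); d=ctrl.get_image(n); cv2.imwrite('pics/'+f,d['image'][:,:,::-1])
    if n=='wrist':
        T=np.eye(4);T[:3,:3]=R.from_rotvec(o['orientation']).as_matrix();T[:3,3]=o['ee_pos']
        d['E']=T@np.array(d['tool_from_camera'])
    else: d['E']=np.array(d['extrinsics'])
    np.savez('pics/'+f[:-4]+'.npz',E=d['E'],k=[d['fx'],d['fy'],d['cx'],d['cy']])
    print(n,[k for k in d if k not in('image',)]); return d
def px2w(f,u,v,z):
    q=np.load('pics/'+f+'.npz');E=q['E'];fx,fy,cx,cy=q['k']
    r=E[:3,:3]@np.array([(u-cx)/fx,-(v-cy)/fy,-1]); c=E[:3,3]
    return c+r*(z-c[2])/r[2]
def w2px(f,p):
    q=np.load('pics/'+f+'.npz');E=q['E'];fx,fy,cx,cy=q['k']
    c=E[:3,:3].T@(np.array(p)-E[:3,3]); return np.array([cx+fx*c[0]/-c[2],cy-fy*c[1]/-c[2]])
E
python3 - <<'E'
from h import *
a=grab('top','top.png');b=grab('side','side.png')
for d in(a,b): print(d['E'],d['fx'],d['cx'],d['cy'],{k:v for k,v in d.items() if 'dist' in k})
o=ctrl.get_obs();print(o)
E
```

```text
top ['fx', 'fy', 'cx', 'cy', 'extrinsics', 'E']
side ['fx', 'fy', 'cx', 'cy', 'extrinsics', 'E']
[[   0.      0.98   -0.18  303.73]
 [  -1.      0.01    0.02   37.68]
 [   0.02    0.18    0.98 1379.45]
 [   0.      0.      0.      1.  ]] 445.33583378351227 315.5017977661366 193.49872790855903 {}
[[ -0.73   0.4   -0.55 -68.33]
 [ -0.68  -0.42   0.6  696.11]
 [  0.01   0.81   0.58 751.77]
 [  0.     0.     0.     1.  ]] 456.7403206728382 323.51043478255224 205.3895907411292 {}
{'t': 0.1, 'qpos': array([-1.15,  0.42,  1.63, -0.  ,  1.09, -0.02]), 'qvel': array([ 0., -0., -0.,  0., -0.,  0.]), 'joint_torque': array([ -0.  , -54.56, -27.43,   0.06,   0.02,  -0.  ]), 'ee_pos': array([ 265.36, -565.35,  222.  ]), 'orientation': array([-3.07, -0.68,  0.  ]), 'ft_force': array([-0.14, -0.29, -1.17]), 'moment': array([-0.06,  0.02,  0.02]), 'grasp_force': 0.0, 'width': 87.89785016358739}
```

View pics/top.png

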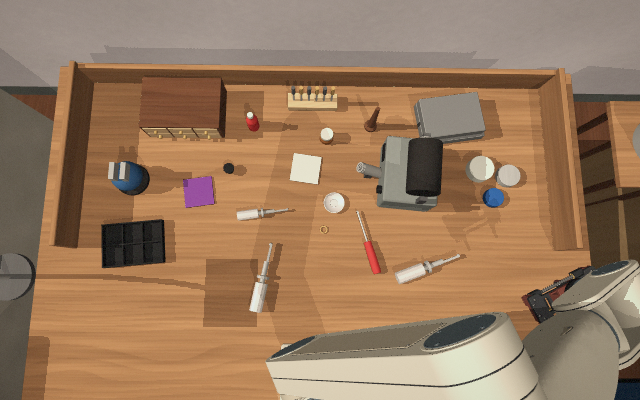

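View pics/side.png

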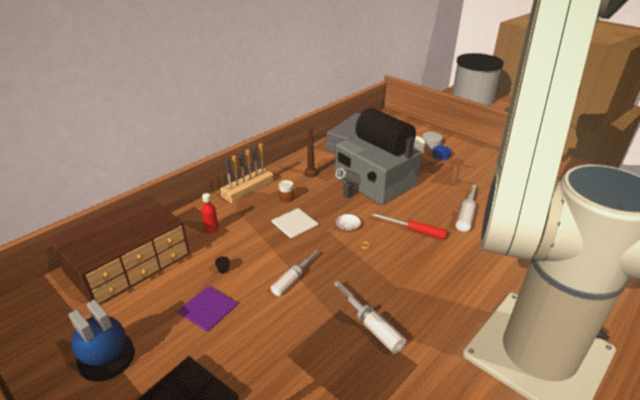

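The top view shows three gauge candidates: A with its grip at (248,215) and tip at (293,209), B with its grip at (259,296) and tip at (270,244), and C with its grip at (411,273) and tip at (459,256). The white ceramic tile is at (306,169) and a purple square, which is not the tile, is at (199,192). The polisher is at (410,172), with its tube mouth at about (361,169). Next I measure the lengths and look at a crop.

Run:
```python
from h import *
for n,a,b in [('A',(237,216),(294,209)),('B',(256,311),(270,243)),('C',(397,278),(461,255))]:
    p,q=px2w('top',*a,14),px2w('top',*b,14); print(n,p,q,np.linalg.norm(p-q))
print('tile',px2w('top',306,169,6),'mouth',px2w('top',361,169,92))
im=cv2.imread('pics/top.png')
a=cv2.resize(im[190:235,225:305],(800,450),interpolation=cv2.INTER_CUBIC)
b=cv2.resize(im[120:220,345:450],None,fx=4,fy=4,interpolation=cv2.INTER_CUBIC)[:150*4]
cv2.imwrite('pics/cA.png',a)
c=np.zeros((600,800,3),np.uint8);a2=cv2.resize(a,(400,225));c[:225,:400]=a2;c[:400,400:800]=b[:400,:400]
s=cv2.imread('pics/side.png');d=cv2.resize(s[245:300,265:325],None,fx=6,fy=6,interpolation=cv2.INTER_CUBIC)
c[240:570,:360]=d
cv2.imwrite('pics/c1.png',c)
```

```text
A [484.81 248.72  14.  ] [507.8   73.71  14.  ] 176.5130357494886
B [201.43 182.51  14.  ] [402.53 145.53  14.  ] 204.47613059057767
C [ 299.01 -240.26   14.  ] [ 368.94 -439.3    14.  ] 210.96258874202488
tile [637.31  37.52   6.  ] mouth [ 617.92 -126.25   92.  ]
```

View pics/c1.png

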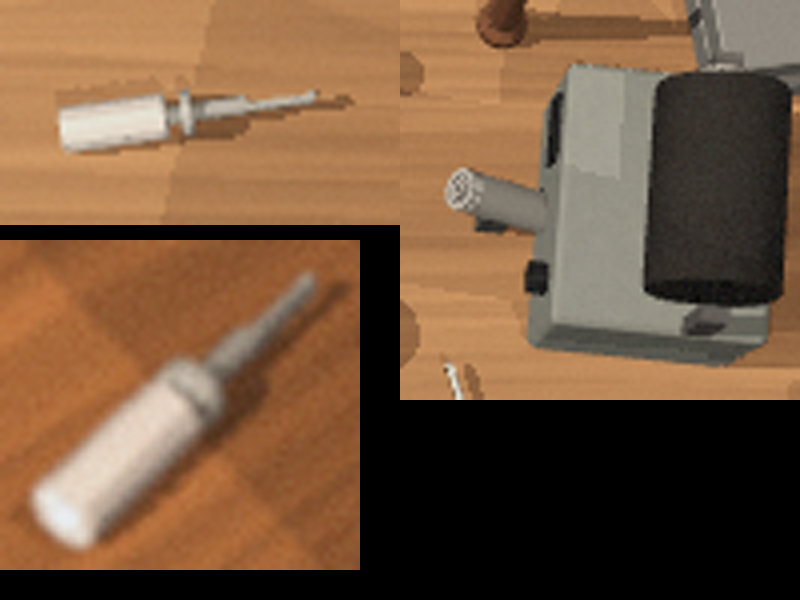

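Gauge A is the smallest: tip (288,209), grip end (237,216), about 158 mm long. The tube mouth is at about (360,168). I'll move over A for a close look with the wrist camera.

>>> servo_tool(
  increments=[
    [1.2,3.8,0,0,0,4,1],
    [2.4,7.6,0,0,0,8,1],
    [3.6,11.4,0,0,0,12,1],
    [4.8,15.2,0,0,0,16,1],
    [6.0,19,0,0,0,20,1],
    [7.2,22.8,0,0,0,24,1],
    [8.4,26.6,0,0,0,28,1],
    [9.6,30.4,0,0,0,32,1],
    [10.8,34.2,0,0,0,36,1],
    [12,38,0,0,0,40,1],
    [13.2,41.8,0,0,0,44,1],
    [14.4,45.6,0,0,0,48,1],
    [15.6,49.4,0,0,0,52,1],
    [16.8,53.2,0,0,0,56,1],
    [18,57,0,0,0,60,1],
    [19.2,60.8,0,0,0,64,1],
    [20.5,65,0,0,0,69,1],
    [21.5,69,0,0,0,73,1],
    [21.5,72,0,0,0,73,1],
    [21.5,72,0,0,0,73,1],
  ],
)

```text
t: 1.77
ee_pos: [481.0, 159.0, 222.5]
orientation: [-2.053, -2.377, -0.002]
ft_force: [-1.4, 0.2, -0.3]
width: 87.7
grasp_force: 0.0
```

Run:
```python
from h import *
d=grab('wrist','w1.png');print(np.array(d['tool_from_camera']),d['fx'],ctrl.get_obs()['qpos'])
```

```text
wrist ['fx', 'fy', 'cx', 'cy', 'tool_from_camera', 'E']
[[  -0.      0.95    0.3    82.72]
 [   1.      0.      0.     -1.26]
 [   0.      0.3    -0.95 -161.42]
 [   0.      0.      0.      1.  ]] 306.11613435392417 [0.29 0.25 1.89 0.   1.   0.15]
```

View pics/w1.png

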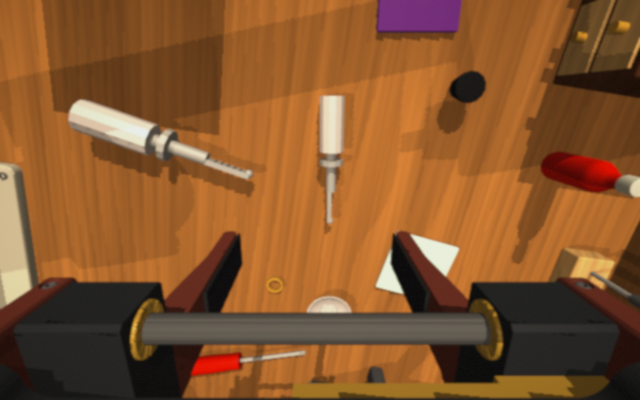

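Run:
```python
from h import *
im=cv2.imread('pics/w1.png')
cv2.imwrite('pics/w1c.png',cv2.resize(im[90:230,295:365],(300,600),interpolation=cv2.INTER_CUBIC))
p=px2w('w1',332,97,22);q=px2w('w1',329,224,11);c=px2w('w1',331,162,14)
print(p,q,c,np.linalg.norm(p-q))
print('grip sides',px2w('w1',320.5,130,18),px2w('w1',344,130,18))
print('tile',px2w('w1',417,265,6))
```

```text
[485.1 247.1  22. ] [507.26  90.1   11.  ] [496.44 172.42  14.  ] 158.93790277970143
grip sides [477.87 208.87  18.  ] [505.14 212.88  18.  ]
tile [638.69  45.11   6.  ]
```

View pics/w1c.png

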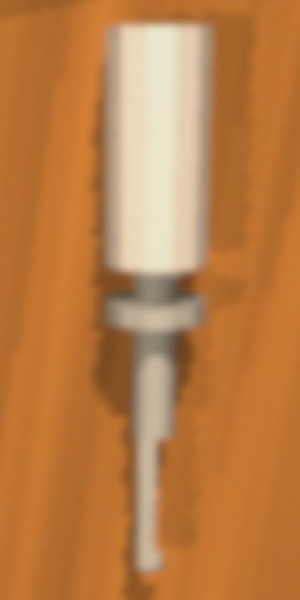

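The flat, seen as the cut-away right side of the blade at (170,500) in the crop, faces world +x. So the gauge has to roll toward -x. I'll shut the fingers and come down above the grip, slightly to its +x side.

>>> servo_tool(
  increments=[
    [0.4,1.5,-3.5,0,0,0,-1],
    [0.8,3,-7,0,0,0,-1],
    [1.2,4.5,-10,0,0,0,-1],
    [1.7,5.7,-13,0,0,0,-1],
    [1.7,5.7,-16,0,0,0,-1],
    [1.7,5.7,-18,0,0,0,-1],
    [1.7,5.7,-18.5,0,0,0,-1],
    [1.7,5.7,-18.5,0,0,0,-1],
    [1.7,5.7,-18.5,0,0,0,-1],
    [1.7,5.7,-18.5,0,0,0,-1],
  ],
)

```text
t: 2.65
ee_pos: [498.6, 211.0, 39.2]
orientation: [2.058, 2.372, 0.003]
ft_force: [-0.4, 0.7, -0.4]
width: 24.7
grasp_force: 0.0
```

Run:
```python
from h import *
d=grab('wrist','w2.png')
for p in [(485.5,247,14),(496.5,168,14),(507.3,90,14)]: print(w2px('w2',p))
```

```text
wrist ['fx', 'fy', 'cx', 'cy', 'tool_from_camera', 'E']
[305.26 176.18]
[306.16 286.56]
[306.8  373.88]
```

View pics/w2.png

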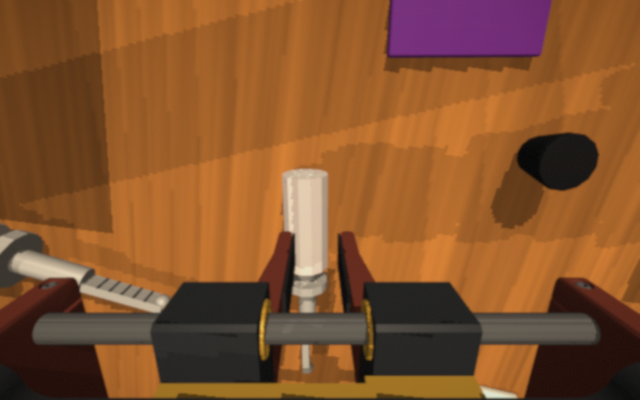

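The gauge lies where computed, with its grip end at (305,172). Next, lower slowly until the fingers touch.

>>> servo_tool(
  increments=[
    [0,0,0,0,0,0,-1],
    [0,0,0,0,0,0,-1],
    [0,0,-0.4,0,0,0,-1],
    [0,0,-0.8,0,0,0,-1],
    [0,0,-1.0,0,0,0,-1],
    [0,0,-1.1,0,0,0,-1],
    [0,0,-1.1,0,0,0,-1],
  ],
)

```text
t: 3.28
ee_pos: [499.3, 211.6, 28.1]
orientation: [2.056, 2.373, 0.004]
ft_force: [-0.6, -3.4, 14.9]
width: 0.6
grasp_force: 8.0
```

>>> servo_tool(
  increments=[
    [-0.25,-0.03,0,0,0,0,-1],
    [-0.5,-0.07,0,0,0,0,-1],
    [-0.75,-0.1,0,0,0,0,-1],
    [-1.0,-0.14,0,0,0,0,-1],
    [-1.25,-0.18,0,0,0,0,-1],
    [-1.5,-0.21,0,0,0,0,-1],
  ],
)

```text
t: 3.78
ee_pos: [484.2, 209.5, 28.3]
orientation: [2.057, 2.372, 0.004]
ft_force: [-2.5, -3.2, 17.9]
width: 0.5
grasp_force: 8.7
```

>>> servo_tool(
  increments=[
    [-0.25,-0.03,0,0,0,0,-1],
    [-0.5,-0.07,0,0,0,0,-1],
    [-0.75,-0.1,0,0,0,0,-1],
    [-1.0,-0.14,0,0,0,0,-1],
    [-1.25,-0.18,0,0,0,0,-1],
    [-1.5,-0.21,0,0,0,0,-1],
    [-1.5,-0.21,0,0,0,0,-1],
    [-1.5,-0.21,1.5,0,0,0,-1],
    [-1.5,-0.21,4,0,0,0,-1],
    [-1.5,3,7,0,0,0,-1],
    [-1.5,4,8,0,0,0,-1],
    [-1.5,4,8,0,0,0,-1],
  ],
)

```text
t: 4.78
ee_pos: [469.7, 251.9, 109.3]
orientation: [2.055, 2.374, 0.009]
ft_force: [-0.7, -0.3, -0.5]
width: 0.7
grasp_force: 0.0
```

Run:
```python
from h import *
d=grab('wrist','w3.png');print(ctrl.get_obs()['ee_pos'])
u0,v0=w2px('w3',(480,170,14));print(u0,v0)
im=cv2.imread('pics/w3.png')
u0,v0=int(u0),int(v0);x0=max(u0-75,0);y0=max(min(v0-130,150),0)
print(x0,y0);cv2.imwrite('pics/w3c.png',cv2.resize(im[y0:400,x0:x0+150],None,fx=2.4,fy=2.4,interpolation=cv2.INTER_CUBIC))
```

```text
wrist ['fx', 'fy', 'cx', 'cy', 'tool_from_camera', 'E']
[468.28 250.27 107.52]
315.13783527875796 280.7188028708976
240 150
```

View pics/w3c.png

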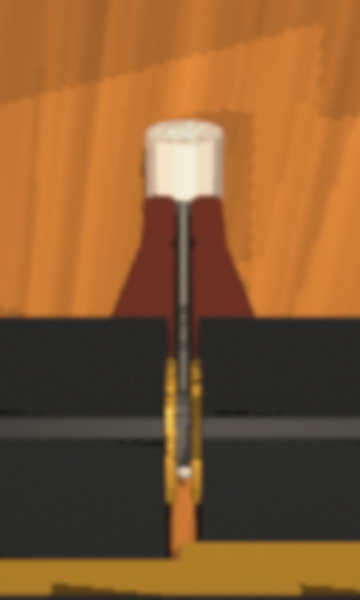

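Run:
```python
from h import *
print(px2w('w3',240+146/2.4,150+180/2.4,18),px2w('w3',240+222/2.4,150+180/2.4,18), px2w('w3',240+185/2.4,150+121/2.4,28),px2w('w3',240+185/2.4,150+135/2.4,28))
```

```text
[458.92 227.08  18.  ] [486.87 231.05  18.  ] [469.37 255.13  28.  ] [470.12 250.03  28.  ]
```

The grip has moved 15.0 mm, so it has turned 60°. One more 30° step is needed, then I'll rise back for a clear view with the fingers open.

>>> servo_tool(
  increments=[
    [0.6,-1.9,-3,0,0,0,-1],
    [1.3,-3.8,-6,0,0,0,-1],
    [1.3,-3.8,-7,0,0,0,-1],
    [1.3,-3.8,-7.5,0,0,0,-1],
    [1.3,-3.8,-7.9,0,0,0,-1],
    [1.3,-3.8,-8.0,0,0,0,-1],
    [1.3,-3.8,-8.0,0,0,0,-1],
    [1.05,-3.83,-8.0,0,0,0,-1],
    [0.8,-3.87,-8.0,0,0,0,-1],
    [0.55,-3.9,-8.0,0,0,0,-1],
    [0.3,-3.94,-8.0,0,0,0,-1],
    [0.05,-3.98,-8.0,0,0,0,-1],
    [-0.2,-4.01,-8.0,0,0,0,-1],
    [-0.2,-4.01,-8.0,0,0,0,-1],
  ],
)

```text
t: 6.0
ee_pos: [465.9, 208.8, 28.2]
orientation: [2.056, 2.373, 0.001]
ft_force: [-0.2, -6.9, 16.5]
width: 0.9
grasp_force: 8.0
```

>>> servo_tool(
  increments=[
    [0,0,1.5,0,0,0,-1],
    [0,-1,5,0,0,0,1],
    [0,-3,9,0,0,0,1],
    [0,-5,13,0,0,0,1],
    [0,-7,16,0,0,0,1],
    [0,-7,16,0,0,0,1],
    [0,-7,16,0,0,0,1],
    [0,-7,16,0,0,0,1],
  ],
)

```text
t: 6.67
ee_pos: [465.1, 139.3, 186.4]
orientation: [-2.058, -2.373, -0.0]
ft_force: [-0.6, 0.3, -0.3]
width: 44.0
grasp_force: 0.0
```

Run:
```python
from h import *
d=grab('wrist','w4.png');print(ctrl.get_obs()['ee_pos'])
a=w2px('w4',(462,245,14));b=w2px('w4',(485,90,14));print(a,b)
im=cv2.imread('pics/w4.png')
u=int((a[0]+b[0])/2);y0=max(0,int(a[1])-20);y1=min(400,int(b[1])+20);x0=u-50
print(x0,y0,y1);s=4 if (y1-y0)*4<600 else 3
cv2.imwrite('pics/w4c.png',cv2.resize(im[y0:y1,x0:x0+100],None,fx=s,fy=s,interpolation=cv2.INTER_CUBIC));print(s)
```

```text
wrist ['fx', 'fy', 'cx', 'cy', 'tool_from_camera', 'E']
[464.63 139.37 185.62]
[328.89  77.32] [327.99 220.5 ]
278 57 240
3
```

View pics/w4c.png

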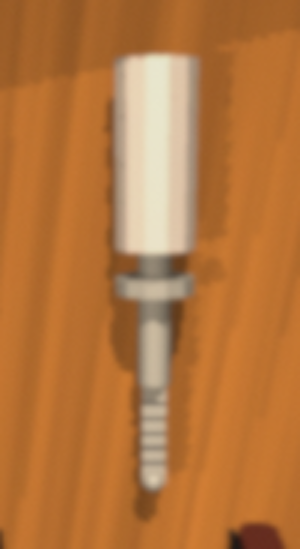

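The flat now faces up, with the grooves at (153,430) in the crop. Before grasping, I'll use the wrist camera from above to fix the tube mouth.

>>> servo_tool(
  increments=[
    [1,-2,2.5,0,0,0,1],
    [2.7,-5.5,4,0,0,0,1],
    [4.3,-9,5.5,0,0,0,1],
    [6,-12.5,7.5,0,0,0,1],
    [7.7,-16,7.5,0,0,0,1],
    [9.4,-19.5,7.5,0,0,0,1],
    [11.1,-23,7.5,0,0,0,1],
    [12.8,-26.5,7.5,0,0,0,1],
    [14.5,-30,7.5,0,0,0,1],
    [15.5,-32,7.5,0,0,0,1],
    [15.5,-32,7.5,0,0,0,1],
    [15.5,-32,7.5,0,0,0,1],
    [15.5,-32,7.5,0,0,0,1],
  ],
)

```text
t: 7.8
ee_pos: [619.7, -179.5, 259.5]
orientation: [-2.055, -2.371, 0.002]
ft_force: [-0.3, 0.4, -0.2]
width: 87.8
grasp_force: 0.0
```

Run:
```python
from h import *
g=lambda u,v:(278+u/3,57+v/3)
print('gauge sides',px2w('w4',*g(115,160),18),px2w('w4',*g(198,160),18),'tip',px2w('w4',*g(153,488),14),'rear',px2w('w4',*g(157,53),28),'collar',px2w('w4',*g(115,288),18),px2w('w4',*g(193,288),18))
d=grab('wrist','w5.png');print(ctrl.get_obs()['ee_pos'])
im=cv2.imread('pics/w5.png')
a=w2px('w5',(618,-126,92));print(a)
u,v=int(a[0]),int(a[1]);x0=max(u-100,0);y0=max(v-75,0);print(x0,y0)
cv2.imwrite('pics/w5c.png',cv2.resize(im[y0:y0+150,x0:x0+200],None,fx=4,fy=4,interpolation=cv2.INTER_CUBIC))
```

```text
gauge sides [453.89 211.27  18.  ] [482.31 215.31  18.  ] tip [486.01  91.21  14.  ] rear [462.61 246.57  28.  ] collar [460.17 167.3   18.  ] [487.99 171.26  18.  ]
wrist ['fx', 'fy', 'cx', 'cy', 'tool_from_camera', 'E']
[ 619.79 -179.25  260.17]
[323.33 130.03]
223 55
```

View pics/w5c.png

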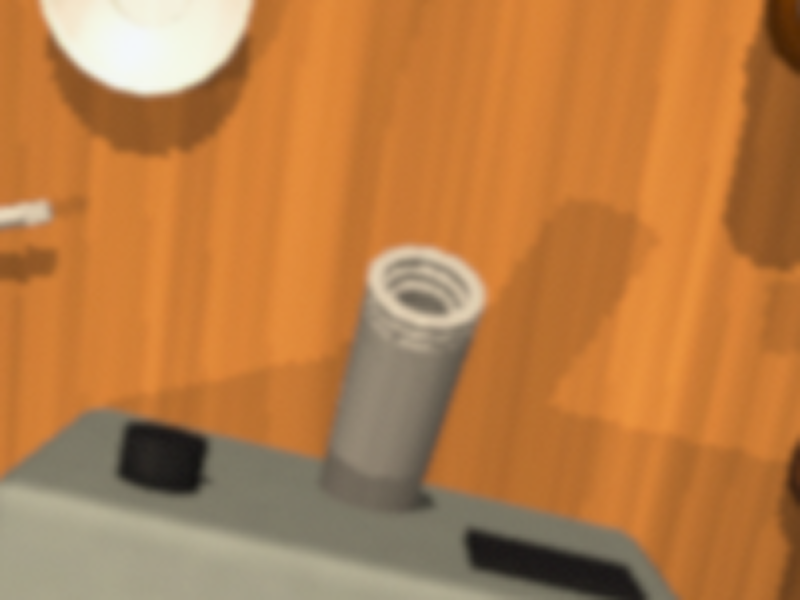

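The mouth centre is at crop (427,288). The bore points down the picture and slightly to the left. I'll work out the tube frame from the mouth, the tube sides and the housing's front edge.

Run:
```python
from h import *
g=lambda u,v:(223+(u+.5)/4-.5,55+(v+.5)/4-.5)
a=px2w('w5',*g(98,410),0);b=px2w('w5',*g(628,530),0);print('bottom',a,b,np.linalg.norm(a-b))
e=(b-a)/np.linalg.norm(b-a);print('normal yaw',np.degrees(np.arctan2(-abs(e[0]),e[1]*np.sign(e[0]))))
M=px2w('w5',*g(427,288),92);print('mouth',M)
for yaw in np.radians([-110,-105,-100,-95,-90]):
    x=np.array([np.cos(yaw)*.825,np.sin(yaw)*.825,-.565])
    l=np.array([-np.sin(yaw),np.cos(yaw),0])
    E=[(w2px('w5',M+70*x+s*16*l)-[223,55])*4+1.5 for s in(0,1,-1)]; print(np.degrees(yaw),*E)
l=np.array([-1,-.2,0])
print(w2px('top',M),w2px('side',M))
```

```text
bottom [ 521.91 -185.28    0.  ] [ 712.38 -201.41    0.  ] 191.1506574816079
normal yaw -94.8394157736127
mouth [ 623.77 -121.63   92.  ]
-110.0 [330.83 447.77] [376.89 471.93] [284.22 423.33]
-105.00000000000001 [345.71 454.78] [393.59 474.87] [297.36 434.5 ]
-100.0 [361.1  460.48] [410.48 476.38] [311.35 444.46]
-95.0 [376.9  464.83] [427.44 476.44] [326.08 453.15]
-90.0 [392.99 467.81] [444.37 475.06] [341.44 460.53]
[359.42 167.08] [340.   172.74]
```

The tube mouth is at about (624,-122,92), yaw -95°, which agrees with both the top and side views. Now back to grasp the gauge with its grip centre at about (467.6,215.5).

>>> servo_tool(
  increments=[
    [-1.4,3.6,0,0,0,0,1],
    [-2.8,7.2,0,0,0,0,1],
    [-4.2,10.8,0,0,0,0,1],
    [-5.6,14.4,-1,0,0,0,1],
    [-7,18,-3,0,0,0,1],
    [-8.4,21.6,-5,0,0,0,1],
    [-9.8,25.2,-7,0,0,0,1],
    [-11.2,28.8,-9,0,0,0,1],
    [-12.6,32.4,-11,0,0,0,1],
    [-14,36,-13,0,0,0,1],
    [-15.2,39.5,-15,0,0,0,1],
    [-15.2,39.5,-18.5,0,0,0,1],
    [-15.2,39.5,-21,0,0,0,1],
    [-15.2,39.5,-21,0,0,0,1],
    [-15.2,39.5,-21,0,0,0,1],
  ],
)

```text
t: 9.1
ee_pos: [466.7, 214.4, 51.1]
orientation: [-2.055, -2.374, 0.005]
ft_force: [0.2, 0.2, 0.2]
width: 88.2
grasp_force: 0.0
```

>>> servo_tool(
  increments=[
    [0.1,0,-2.2,0,0,0,1],
    [0.1,0,-3.8,0,0,0,1],
    [0.1,0,-4.4,0,0,0,1],
    [0.1,0,-4.6,0,0,0,1],
    [0.1,0,-4.6,0,0,0,1],
    [0.1,0,-4.6,0,0,0,-1],
    [0.1,0,-4.6,0,0,0,-1],
    [0.1,0,-4.6,0,0,0,-1],
    [0.1,0,-4.6,0,0,0,-1],
    [0.1,0,-4.6,0,0,0,-1],
    [0.1,0,-4.6,0,0,0,-1],
    [0.1,0,-4.6,0,0,0,-1],
    [0.1,0,-4.6,0,0,0,-1],
  ],
)

```text
t: 10.18
ee_pos: [469.5, 214.0, 5.6]
orientation: [-2.058, -2.374, 0.0]
ft_force: [0.2, 0.7, 0.3]
width: 37.8
grasp_force: 0.0
```

>>> servo_tool(
  increments=[
    [0,0,0,0,0,0,-1],
    [0,0,0,0,0,0,-1],
    [0,0,0,0,0,0,-1],
    [0,0,0,0,0,0,-1],
    [0,0,0,0,0,0,-1],
  ],
)

```text
t: 10.6
ee_pos: [469.5, 214.0, 5.6]
orientation: [-2.058, -2.373, 0.0]
ft_force: [-0.6, 0.4, -0.9]
width: 27.9
grasp_force: 30.0
```

The gauge is held at 27.9 mm with 30 N. Next, compute the pre-insertion pose.

```bash
cat >> h.py <<'E'
M=np.array([624.6,-121.6,92.]); YAW=np.radians(-95); PIT=np.radians(34.4); S=46.5; H=8.4
def gR(yaw,pit):
    x=np.array([np.cos(yaw)*np.cos(pit),np.sin(yaw)*np.cos(pit),-np.sin(pit)])
    z=np.cross(x,y:=np.array([np.cos(yaw)*np.sin(pit),np.sin(yaw)*np.sin(pit),np.cos(pit)]))
    return np.c_[x,y,z]
# tool in gauge frame: tool x=-gx, tool z=-gy, tool y=-gz
TG=np.array([[-1,0,0],[0,0,-1],[0,-1,0.]])
def goal(origin,yaw,pit):
    G=gR(yaw,pit); return np.array(origin)-S*G[:,0]-H*G[:,1], G@TG
def need(p,Rg):
    o=ctrl.get_obs(); c=R.from_rotvec(o['orientation'])
    print('at',o['ee_pos'],'goal',p,'shift cm',(p-o['ee_pos'])/10,'turn deg',np.degrees((R.from_matrix(Rg)*c.inv()).as_rotvec()))
E
python3 - <<'E'
from h import *
o=ctrl.get_obs();print(R.from_rotvec(o['orientation']).as_matrix())
G=gR(YAW,PIT);print(G)
print(goal([0,0,0],np.radians(-81.6),0)[1])
for d in(110,78,40,0): need(*goal(M-d*G[:,0],YAW,PIT))
E
```

```text
[[-0.14  0.99 -0.  ]
 [ 0.99  0.14 -0.  ]
 [-0.   -0.   -1.  ]]
[[-0.07 -0.05 -1.  ]
 [-0.82 -0.56  0.09]
 [-0.56  0.83  0.  ]]
[[-0.15  0.99  0.  ]
 [ 0.99  0.15  0.  ]
 [ 0.    0.   -1.  ]]
at [469.47 214.01   5.61] goal [636.27  11.77 173.49] shift cm [ 16.68 -20.22  16.79] turn deg [ 34.46   0.93 -12.74]
at [469.47 214.01   5.61] goal [633.97 -14.54 155.41] shift cm [ 16.45 -22.86  14.98] turn deg [ 34.46   0.93 -12.74]
at [469.47 214.01   5.61] goal [631.23 -45.77 133.94] shift cm [ 16.18 -25.98  12.83] turn deg [ 34.46   0.93 -12.74]
at [469.47 214.01   5.61] goal [628.36 -78.65 111.34] shift cm [ 15.89 -29.27  10.57] turn deg [ 34.46   0.93 -12.74]
```

>>> servo_tool(
  increments=[
    [0,0,1.5,0,0,0,-1],
    [0,0,4,0,0,0,-1],
    [0,0,7.5,0,0,0,-1],
    [0,0,11,0,0,0,-1],
    [0.5,-0.5,14,0,0,0,-1],
    [2,-2.5,16,4.9,0.13,-1.8,-1],
    [4,-5,16.8,9.8,0.27,-3.6,-1],
    [6,-7.5,16.8,14.8,0.4,-5.5,-1],
    [8.3,-10.1,16.8,19.7,0.53,-7.3,-1],
    [10.5,-12.7,16.8,24.6,0.66,-9.1,-1],
    [12.6,-15.2,16.8,29.5,0.8,-10.9,-1],
    [14.7,-17.8,16.8,34.5,0.93,-12.7,-1],
    [16.7,-20.2,16.8,34.5,0.93,-12.7,-1],
    [16.7,-20.2,16.8,34.5,0.93,-12.7,-1],
    [16.7,-20.2,16.8,34.5,0.93,-12.7,-1],
    [16.7,-20.2,16.8,34.5,0.93,-12.7,-1],
  ],
)

```text
t: 11.93
ee_pos: [635.7, 12.3, 173.0]
orientation: [-1.968, -1.804, -0.609]
ft_force: [-1.0, 0.2, -2.1]
width: 27.7
grasp_force: 30.0
```

Run:
```python
from h import *
G=gR(YAW,PIT)
for d in(110,78): need(*goal(M-d*G[:,0],YAW,PIT))
o=ctrl.get_obs();print(o['qpos'],o['ft_force'],o['grasp_force'])
s=grab('side','s6.png');t=grab('top','t6.png');w=grab('wrist','w6.png')
c=np.zeros((600,800,3),np.uint8)
tip=M-32*G[:,0]
for f,x,y in(('s6',0,0),('t6',400,0)):
    im=cv2.imread(f'pics/{f}.png');m=(w2px(f,M)+w2px(f,tip))/2;u,v=m.astype(int)
    print(f,u-33,v-25,w2px(f,M),w2px(f,tip));c[y:y+300,x:x+396]=cv2.resize(im[v-25:v+25,u-33:u+33],(396,300),interpolation=cv2.INTER_CUBIC)
print('w6',w2px('w6',M),w2px('w6',tip));im=cv2.imread('pics/w6.png');c[300:600,:480]=cv2.resize(im,(480,300))
cv2.imwrite('pics/c6.png',c)
```

```text
at [635.68  12.34 173.02] goal [636.27  11.77 173.49] shift cm [ 0.06 -0.06  0.05] turn deg [-0.04 -0.06 -0.04]
at [635.68  12.34 173.02] goal [633.97 -14.54 155.41] shift cm [-0.17 -2.69 -1.76] turn deg [-0.04 -0.06 -0.04]
[-0.27  0.57  1.66  0.66  1.14 -0.54] [-1.04  0.23 -2.05] 29.998516046907753
side ['fx', 'fy', 'cx', 'cy', 'extrinsics', 'E']
top ['fx', 'fy', 'cx', 'cy', 'extrinsics', 'E']
wrist ['fx', 'fy', 'cx', 'cy', 'tool_from_camera', 'E']
s6 303 146 [339.77 172.64] [332.87 170.32]
t6 322 140 [359.41 166.8 ] [351.21 164.48]
w6 [318.68 454.28] [318.85 421.21]
```

View pics/c6.png

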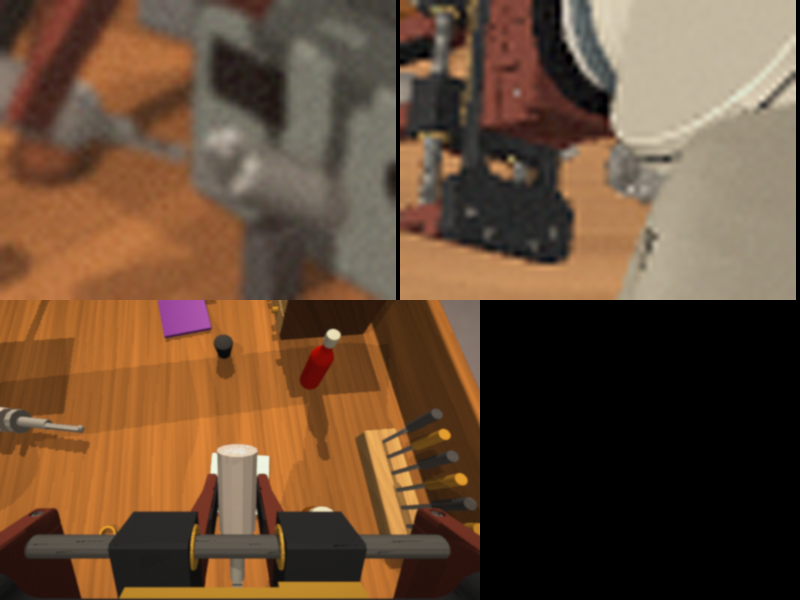

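The side view shows the tip at crop (183,153), in line with the tube mouth at about (232,162) and within 1–2 px of the prediction. Grip alignment looks fine. I'll advance along the bore and watch the force.

>>> servo_tool(
  increments=[
    [0,-0.87,-0.5,0,0,0,-1],
    [-0.07,-1.68,-1.07,0,0,0,-1],
    [-0.13,-2.5,-1.63,0,0,0,-1],
    [-0.17,-2.9,-1.9,0,0,0,-1],
    [-0.2,-3.3,-2.2,0,0,0,-1],
    [-0.22,-3.5,-2.35,0,0,0,-1],
    [-0.22,-3.5,-2.35,0,0,0,-1],
  ],
)

```text
t: 12.67
ee_pos: [634.1, -23.6, 149.6]
orientation: [-1.969, -1.803, -0.61]
ft_force: [0.2, -0.4, -1.9]
width: 27.8
grasp_force: 30.0
```

>>> servo_tool(
  increments=[
    [-0.04,-0.41,-0.28,0,0,0,-1],
    [-0.07,-0.82,-0.56,0,0,0,-1],
    [-0.11,-1.23,-0.85,0,0,0,-1],
    [-0.14,-1.64,-1.13,0,0,0,-1],
    [-0.18,-2.06,-1.41,0,0,0,-1],
    [-0.22,-2.47,-1.7,0,0,0,-1],
    [-0.22,-2.47,-1.7,0,0,0,-1],
  ],
)

```text
t: 13.25
ee_pos: [631.9, -48.5, 132.4]
orientation: [-1.969, -1.804, -0.61]
ft_force: [0.3, 0.5, -2.1]
width: 27.5
grasp_force: 30.0
```

>>> servo_tool(
  increments=[
    [-0.04,-0.41,-0.28,0,0,0,-1],
    [-0.07,-0.82,-0.56,0,0,0,-1],
    [-0.11,-1.23,-0.85,0,0,0,-1],
    [-0.14,-1.64,-1.13,0,0,0,-1],
    [-0.18,-2.06,-1.41,0,0,0,-1],
    [-0.22,-2.47,-1.7,0,0,0,-1],
    [-0.22,-2.47,-1.7,0,0,0,-1],
  ],
)

```text
t: 13.83
ee_pos: [629.7, -73.2, 115.4]
orientation: [-1.969, -1.804, -0.61]
ft_force: [-0.5, 0.0, -2.1]
width: 27.9
grasp_force: 30.0
```

>>> servo_tool(
  increments=[
    [-0.02,-0.2,-0.14,0,0,0,-1],
    [-0.04,-0.41,-0.28,0,0,0,-1],
    [-0.04,-0.49,-0.34,0,0,0,-1],
    [-0.05,-0.58,-0.4,0,0,0,-1],
    [-0.05,-0.58,-0.4,0,0,0,-1],
  ],
)

```text
t: 14.25
ee_pos: [629.5, -77.7, 112.5]
orientation: [-1.967, -1.804, -0.611]
ft_force: [-0.1, 3.2, 0.1]
width: 27.8
grasp_force: 30.0
```

Contact on the rim at about 4 N. I'll press a little more and hold.

>>> servo_tool(
  increments=[
    [-0.01,-0.1,-0.07,0,0,0,-1],
    [-0.02,-0.16,-0.11,0,0,0,-1],
    [-0.02,-0.16,-0.11,0,0,0,-1],
    [-0.02,-0.16,-0.11,0,0,0,-1],
    [-0.02,-0.16,-0.11,0,0,0,-1],
    [-0.02,-0.16,-0.11,0,0,0,-1],
  ],
)

```text
t: 14.75
ee_pos: [629.6, -77.8, 112.5]
orientation: [-1.965, -1.803, -0.613]
ft_force: [0.9, 9.1, 4.5]
width: 27.9
grasp_force: 30.0
```

The force rose to 11 N with no further travel, so the collar is seated. Draw it out.

>>> servo_tool(
  increments=[
    [0.03,0.33,0.23,0,0,0,-1],
    [0.09,0.99,0.68,0,0,0,-1],
    [0.16,1.8,1.24,0,0,0,-1],
    [0.23,2.63,1.81,0,0,0,-1],
    [0.3,3.45,2.37,0,0,0,-1],
    [0.37,4.28,2.94,0,0,0,-1],
    [0.45,5.1,3.5,0,0,0,-1],
    [0.52,5.92,4.07,0,0,0,-1],
    [0.59,6.74,4.63,0,0,0,-1],
    [0.66,7.56,5.2,0,0,0,-1],
    [0.74,8.4,5.76,0,0,0,-1],
    [0.81,9.2,6.33,0,0,0,-1],
    [0.88,10.0,6.9,0,0,0,-1],
    [0.88,10.0,6.9,0,0,0,-1],
    [0.88,10.0,6.9,0,0,0,-1],
  ],
)

```text
t: 16.0
ee_pos: [638.2, 20.7, 180.5]
orientation: [-1.967, -1.806, -0.611]
ft_force: [0.0, -0.1, -2.0]
width: 27.7
grasp_force: 30.0
```

Run:
```python
from h import *
# tile centre refined from the top picture by colour
im=cv2.imread('pics/top.png');m=(im.min(2)>175).astype(np.uint8);n,l,s,c=cv2.connectedComponentsWithStats(m)
for i in range(1,n):
    if abs(c[i]-[306,169]).max()<12: print(c[i],s[i],px2w('top',*c[i],6))
G=gR(YAW,0)
need(*goal(np.array([638,41,150])-78*G[:,0],YAW,0));print(ctrl.get_obs()['grasp_force'],ctrl.get_obs()['width'])
```

```text
[305.14 168.2 ] [290 153  31  31 760] [639.88  40.26   6.  ]
at [638.19  20.66 180.47] goal [648.85 165.03 141.6 ] shift cm [ 1.07 14.44 -3.89] turn deg [-34.29   3.05  -0.1 ]
29.998595332726836 27.65020937280325
```

>>> servo_tool(
  increments=[
    [0.1,1.5,0,0,0,0,-1],
    [0.2,3.5,0,-4.5,0.4,0,-1],
    [0.4,5.5,-0.5,-10,0.9,0,-1],
    [0.6,7.5,-1,-15.5,1.4,0,-1],
    [0.7,9.5,-1.6,-21,1.9,0,-1],
    [0.8,11.3,-2.3,-26.5,2.4,0,-1],
    [0.9,13,-3,-31,2.8,0,-1],
    [1.1,14.2,-3.6,-34.3,3.05,-0.1,-1],
    [1.1,14.4,-3.9,-34.3,3.05,-0.1,-1],
    [1.1,14.4,-3.9,-34.3,3.05,-0.1,-1],
    [1.1,14.4,-3.9,-34.3,3.05,-0.1,-1],
    [1.1,14.4,-3.9,-34.3,3.05,-0.1,-1],
    [1.1,14.4,-3.9,-34.3,3.05,-0.1,-1],
  ],
)

```text
t: 17.08
ee_pos: [649.2, 162.6, 141.3]
orientation: [-2.319, -2.118, -0.0]
ft_force: [0.1, 0.2, -2.1]
width: 27.6
grasp_force: 30.0
```

Run:
```python
from h import *
G=gR(YAW,0)
need(*goal(np.array([639,41,150])-78*G[:,0],YAW,0));o=ctrl.get_obs();print(o['grasp_force'],o['width'],abs(o['qvel']).max())
# numeric check of level: bright grip's rear end in wrist view
d=grab('wrist','w7.png');g=cv2.imread('pics/w7.png');w6=cv2.imread('pics/w6.png')
print('grip rear px expected',w2px('w7',goal([0,0,0],YAW,0)[0]*0+np.array(o['ee_pos'])+(-33.5)*G[:,0]+H*G[:,1]))
for n,im in(('w6',w6),('w7',g)):
    q=(cv2.cvtColor(im,cv2.COLOR_BGR2HSV)[:,:,1]<60)&(im.min(2)>110); q=q[:,285:350]; r=np.where(q.sum(1)>25)[0]; print(n,r[:3],[ (285+np.where(q[k])[0].min(),285+np.where(q[k])[0].max()) for k in (210,225,240)])
```

```text
at [649.19 162.64 141.3 ] goal [649.85 165.03 141.6 ] shift cm [0.07 0.24 0.03] turn deg [-0.04 -0.02  0.2 ]
29.998586161527783 27.636717684917485 0.004179717024717315
wrist ['fx', 'fy', 'cx', 'cy', 'tool_from_camera', 'E']
grip rear px expected [318.03 198.03]Traceback (most recent call last):
  File "<stdin>", line 8, in <module>
    return umr_minimum(a, axis, None, out, keepdims, initial, where)
ValueError: zero-size array to reduction operation minimum which has no identity
```

The arm is in place. I'll check numerically that the gauge hasn't slipped in the pads by comparing the grip's rear end in the w6 and w7 wrist images.

Run:
```python
from h import *
a=cv2.imread('pics/w6.png',0);b=cv2.imread('pics/w7.png',0)
for (x0,x1,y0,y1) in[(280,355,188,230),(285,350,190,260),(300,335,350,395)]:
    r=cv2.matchTemplate(b[y0-14:y1+14 if y1<380 else 400,x0-14:x1+14],a[y0:y1 if y1<380 else 385,x0:x1],cv2.TM_CCOEFF_NORMED);_,v,_,l=cv2.minMaxLoc(r);print(v,l[0]-14,l[1]-14)
t=grab('side','s7.png');G=gR(YAW,0);o=ctrl.get_obs()['ee_pos'];org=o+S*G[:,0]+H*G[:,1];print('tip',org+78*G[:,0])
```

```text
0.18078938126564026 14 -2
0.49259984493255615 1 1
0.27435627579689026 -14 2
side ['fx', 'fy', 'cx', 'cy', 'extrinsics', 'E']
tip [638.44  38.83 149.84]
```

Run:
```python
from h import *
for n in('w6','w7'):
    im=cv2.imread(f'pics/{n}.png');print(n,'sat/val col 318',[(r,*cv2.cvtColor(im,cv2.COLOR_BGR2HSV)[r,318,1:]) for r in range(180,216,2)])
    hsv=cv2.cvtColor(im,cv2.COLOR_BGR2HSV)
    print([(int(c),int(hsv[235,c,1]),int(hsv[235,c,2])) for c in range(286,352,4)])
```

```text
w6 sat/val col 318 [(180, np.uint8(189), np.uint8(194)), (182, np.uint8(188), np.uint8(195)), (184, np.uint8(191), np.uint8(198)), (186, np.uint8(190), np.uint8(201)), (188, np.uint8(188), np.uint8(202)), (190, np.uint8(182), np.uint8(202)), (192, np.uint8(99), np.uint8(219)), (194, np.uint8(60), np.uint8(226)), (196, np.uint8(53), np.uint8(228)), (198, np.uint8(34), np.uint8(231)), (200, np.uint8(25), np.uint8(232)), (202, np.uint8(22), np.uint8(232)), (204, np.uint8(44), np.uint8(230)), (206, np.uint8(52), np.uint8(229)), (208, np.uint8(63), np.uint8(220)), (210, np.uint8(63), np.uint8(166)), (212, np.uint8(62), np.uint8(157)), (214, np.uint8(61), np.uint8(158))]
[(286, 174, 119), (290, 58, 128), (294, 62, 136), (298, 62, 161), (302, 61, 162), (306, 62, 161), (310, 63, 167), (314, 63, 167), (318, 63, 167), (322, 63, 166), (326, 62, 148), (330, 61, 147), (334, 61, 147), (338, 61, 118), (342, 50, 117), (346, 174, 119), (350, 172, 120)]
w7 sat/val col 318 [(180, np.uint8(191), np.uint8(180)), (182, np.uint8(190), np.uint8(181)), (184, np.uint8(190), np.uint8(180)), (186, np.uint8(190), np.uint8(180)), (188, np.uint8(191), np.uint8(180)), (190, np.uint8(185), np.uint8(181)), (192, np.uint8(102), np.uint8(190)), (194, np.uint8(64), np.uint8(195)), (196, np.uint8(56), np.uint8(201)), (198, np.uint8(55), np.uint8(204)), (200, np.uint8(49), np.uint8(205)), (202, np.uint8(45), np.uint8(210)), (204, np.uint8(51), np.uint8(207)), (206, np.uint8(59), np.uint8(199)), (208, np.uint8(62), np.uint8(209)), (210, np.uint8(61), np.uint8(223)), (212, np.uint8(58), np.uint8(224)), (214, np.uint8(60), np.uint8(224))]
[(286, 169, 101), (290, 77, 139), (294, 64, 167), (298, 63, 213), (302, 63, 213), (306, 64, 214), (310, 59, 223), (314, 60, 224), (318, 59, 224), (322, 61, 222), (326, 61, 197), (330, 61, 197), (334, 61, 196), (338, 61, 143), (342, 87, 120), (346, 175, 99), (350, 173, 100)]
```

The grip's rear rim (rows 191–208) and facets are the same in both images, so the gauge hasn't slipped. It is still, level, and its tip is over the tile.

```bash
python3 -c "
from workcell import ctrl
print(ctrl.close_job())"
```

```text
the job is handed in; nothing more can be done
None
```

I handed the job in at about 17 s, but the hand-in returned no verdict. The smallest gauge was rolled flat-up, pushed into the dip tube until its collar stopped on the rim, and drawn out. It was handed in held level and still, flat up, with its tip about 150 mm above the bench and within about 3 mm of the tile's centre by my measurements.

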